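Clear the decorating stand and nest the planters

ROBOT

A 7-joint arm with a two-finger parallel gripper is mounted at the origin on a cart in front of the work surface, level with it; the furniture and walls round the work are solid. World frame = base frame: x ahead of the robot, y to its left, z up, the work surface at z = 0. Lengths are in m, angles in degrees, forces in N, time in s.
With the tool pointing down it reaches from about 0.4 to 0.85 m from the base axis. Payload 10.4 kg.
Tool frame: the origin (TCP) lies at the very end of the fingers, on their centre line; the grasp point (between the pads) lies 19 mm behind it (bot.hold_point_z is the distance from the TCP to the grasp point, in m); y points along the fingers, z is the direction in which the jaws open and shut, and the axes are right-handed (so a half turn about y gives the same grasp; the last joint's range is limited). The gripper opens to 87 mm and grips with 3 to 60 N. Pads are 19 mm wide; open, the fingers measure 117 mm over their backs; the gripper's body (75 mm by 190 mm) begins 51 mm behind the grasp point.
Start: joints at [64.366, 19.034, -3.707, 83.658, 1.238, 77.344, -5.071], TCP at [0.258, -0.569, 0.223] pointing down, gripper open.
Joint ranges: [-148.97, 148.97], [-28.65, 121.19], [-84.17, 76.75], [9.2, 138.47], [-72.65, 252.65], [3.7, 117.97], [-149.18, 149.18]. Speed limits (degrees/s): [127.2, 127.2, 159.86, 159.86, 180, 180, 180].

INTERFACE

Orientations are given as a 3x3 rotation matrix whose columns are the frame's x, y, z axes.
In Python, from workcell import bot, capture gives the robot as it stands.
- The arm moves only by the shell command python3 -m pendant 'ROWS' [FORCE]. ROWS is JSON, a list that holds one entry, the list of rows, each a list of 7 numbers: the turn, a rotation vector about the tool's x, y, z in rad, then the shift along the tool's x, y, z in mm, then the closure in counts, from 0 (fully open) to 255 (shut). A call has 1 to 5 rows; each row shifts and turns the pose as measured when the row begins, along the tool's axes as they then stand; what a row does not reach is not made up. A row lasts 1/12 s, in which the tool goes at most 41.7 mm and 7.16 degrees, less where a joint would pass 70% of its speed; a pose out of reach is approached as far as the arm can. A call is refused whole if a number of a shift passes 41.7 or a number of a turn 0.125, either way. A call with a gripper value outside its range is refused whole. The fingers move at their own pace and stop on an object; FORCE is the grip in N (left out, the last holds). Time passes only in rows, so rows that do not move let the fingers close. It gives the time, the measured TCP pose, the force and the opening at its end, in the units of the state.
- bot.get_obs(): the state, without advancing time (a new reading comes with each control period).
- capture(name): name is "scene" or "top" or "wrist"; returns a dict with "image" (480x640x3 uint8, red, green, blue), "depth" (480x640 float32, m along the optical axis (not along the pixel's ray), 0 where there is no reading), "camera_matrix" (3x3 intrinsics, pixels), "R" (3x3) and "t" (3): a world point X has camera coordinates R X + t; the wrist camera has in their place "tool_from_camera" (4x4, takes a point from camera to tool coordinates, whose origin is the TCP and whose axes are the tool frame's). Camera axes: x right, y down, z forward; pixel columns grow to the right and rows downward; lengths in m; the calibration is good to about 2 mm. A picture is of the moment at which its call begins: read the wrist's pose just before it.
- bot.sign_off(): hands the job in, once; it reports no verdict.
The state is a dict: "t": time; "joint_pos": joint angles; "dq": joint speeds; "tau": joint torques, N m; "ee_pos": TCP position; "tool_rot": TCP orientation; "ft_force": force on the tool from outside, world axes, zero at the start; "ft_torque": the same for the moment, N m; "finger_gap": finger opening in m.
Only numpy, scipy, OpenCV 4.12 (cv2) and the standard library are available. Lean on these libraries where they do the work, as an engineer would, in place of code of your own. Each camera call takes 0.05 s, during which the arm holds its last target. There are 200 camera calls.

TASK

Nest the three terracotta planters into one upright stack, fully home, on the one that stands on the ware board, and leave that one where it stands: add the pot standing on the table and the one leaning in the chuck of the tilting stand. Leave the stand's lever alone until its chuck is empty; then set the lever to 10 degrees, the first mark forward of upright, for the next piece. The pots are brittle, so set them down gently, and leave everything else where it is.

Things in the scene. Friction and masses are not known exactly. Their poses are not given: they have to be found in the camera images.
- pot_base: Plain terracotta planter upright on the ware board: bottom of the stack. 78 mm high, foot 34 mm across, body widening to 56 mm at 50 mm height, above it a collar 28 mm tall, 67 (ledge) to 69 mm (rim) across. Mouth 61 mm; collar wall 4 mm thick at the rim, 9 at the ledge. 110 to 210 g. Origin: centre of the underside; z: to the mouth.
- pot_table: Terracotta planter like pot_base in every size, same origin and axes, upright on the bare table. Nested, a pot's body goes down into the pot below with 2.7 mm play all round until the flat ledge under its collar rests on that pot's rim: it then stands 28 mm higher than that pot.
- pot_chuck: Terracotta planter like pot_base in every size, same origin and axes; stands foot-down in the stand's chuck, leaning 30 degrees to the stand's front (roughly the robot's left). Its lowest 28 mm are inside the chuck with 1 mm play, the rest is free; it comes out along its own axis.
- ware_board: Plywood board 240 x 150 x 18 mm lying fixed on the table, left or right of the stand; origin: centre of its underside, x axis along its length. Two flat clay tags dry on its end nearest the robot.
- stand: Tilting stand, fixed: grey base 124 x 190 mm, fork of two cheeks 148 mm over their outsides, 96 mm high; between them a wooden cup chuck, 74 mm across, tilts about a horizontal axis 75 mm up. Origin: on the table under the axis' middle; y: along the axis; front: -x. Quadrant outside the cheek at -y (towards the robot): black marks at 0 (long, upright), 10, 20, 30, 40 degrees.
- tilt_lever (a joint): Tilt of the chuck and of its lever, rad: 0 = upright (a stop), growing as they lean to the stand's front; 0.524 (30 degrees) at the start, 0.8 at the other stop. Chuck and lever are one rigid piece and lean alike. Stiff, it stays where it is left; about 3.5 N at the knob move it.
- lever_knob (a point): Centre of the black ball knob, 24 mm across, at the lever's end: 88 mm from the tilt axis, on a steel rod 8 mm thick, 95 mm to the stand's -y side. Its z axis points along the lever, outward; its y axis is the tilt axis.
- chuck_seat (a point): Centre of the chuck's floor, on which the pot's foot rests, 6 mm under the tilt axis along the chuck's own axis; z axis: out of the chuck's mouth, which lies 28 mm above it.
- clay_tag2: Flat clay tag, 40 x 62 x 5 mm, drying on the ware board. Bystander. Origin: centre of its underside.
- clay_tag5: Flat clay tag, 40 x 62 x 5 mm, drying on the ware board. Bystander. Origin: centre of its underside.
- stamp: White plaster stamp, 31 mm across, 53 mm high, close behind the pot on the table. Bystander. Origin: centre of its underside.
- glaze_jar_b: Screw-lid glaze jar, 56 mm across, 70 mm high, in front of the pot on the table. Bystander. Origin: centre of its underside.
There are look-alikes about, which are no part of the job. What is shaped like the pot_table but blue is not meant.

How it is judged:
By the outcome, as a careful person would: the job done as asked, in the order asked, and still so for the second after the job is handed in, with the robot touching nothing.
It also fails if it takes over 72 s, if anything falls off the work surface, if the arm or the gripper's body presses on something with over 40 N, if the wrist force passes 120 N, or if a joint passes its speed limit or range.

## Working session

There is one attempt and no reset: what is moved stays moved. The work goes in short steps, Python scripts to look and compute and a shell command to move; the robot and the scene stay as the last step left them, time stands still between calls to the robot, and variables do not carry over. Pictures are saved under pics/ and viewed, about 8 in all and at most 12, crops included, and the job is handed in when it is done.

```bash
mkdir -p pics; ls
python3 - <<'E'
from workcell import bot,capture
import cv2,numpy as np
for n in ("scene","top"):
    c=capture(n); np.savez('/tmp/'+n,**c)
    cv2.imwrite(f'pics/{n}1.png',c['image'][:,:,::-1]); print(n,c['R'],c['t'],c['camera_matrix'])
o=bot.get_obs(); print(o); print(bot.hold_point_z)
E
```

```text
pics
scene [[-0.86922891 -0.4940155   0.01974281]
 [-0.34953083  0.58578307 -0.73122253]
 [ 0.34967026 -0.64250049 -0.68185323]] [0.41692641 0.22746994 1.03269497] [[471.41568024   0.         321.95848951]
 [  0.         471.41568024 234.3376663 ]
 [  0.           0.           1.        ]]
top [[ 0.01660342 -0.99985554 -0.00363671]
 [-0.97652741 -0.01543462 -0.21483944]
 [ 0.21475227  0.00711841 -0.97664261]] [-0.01023704  0.5007211   1.50701881] [[618.34679916   0.         316.41578669]
 [  0.         618.34679916 240.59005663]
 [  0.           0.           1.        ]]
{'t': 0.1, 'joint_pos': array([64.36644591, 19.06912318, -3.7062344 , 83.69829661,  1.23817786,
       77.34344855, -5.06947088]), 'dq': array([ 0.0171131 ,  0.01209456,  0.0817856 , -0.08858054, -0.07092129,
       -0.06104322,  0.02340168]), 'tau': array([ 1.24666447e-03, -6.24542928e+01,  2.46532517e-02, -3.90719533e+01,
       -6.13735034e-02,  3.65505810e-02, -5.52688050e-05]), 'ee_pos': array([ 0.25743387, -0.56916281,  0.22184922]), 'tool_rot': array([[-9.11113653e-01, -5.72466967e-04,  4.12154805e-01],
       [-4.12155197e-01,  1.09925078e-03, -9.11112992e-01],
       [ 6.85205996e-05, -9.99999232e-01, -1.23748763e-03]]), 'ft_force': array([-0.93139786,  0.05444078, -1.49570366]), 'ft_torque': array([-0.03354404, -0.02003477, -0.06365085]), 'finger_gap': 0.08717705777565918}
0.0187
```

View pics/scene1.png

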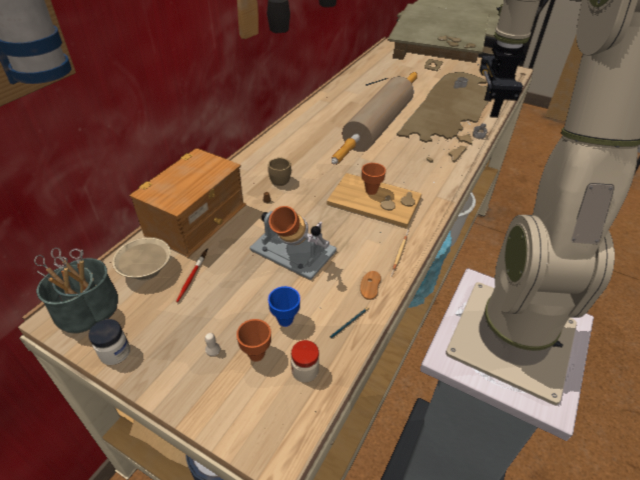

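View pics/top1.png

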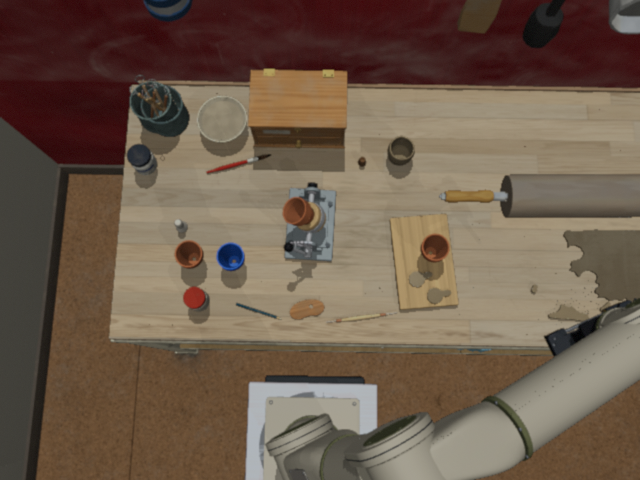

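The top view shows the table pot at pixel (189,254), with the blue one beside it at (231,257). The jar is at (195,300), the stamp at (180,225), the base pot on the board at (435,247), the stand at (310,224) and its knob at (289,247). Next I measure positions.

```bash
cat > h.py <<'E'
import numpy as np,cv2
from scipy.optimize import least_squares
def cloud(c,T=None):
    d=c['depth'];K=c['camera_matrix'];v,u=np.mgrid[:480,:640]
    P=np.stack([(u-K[0,2])/K[0,0]*d,(v-K[1,2])/K[1,1]*d,d],-1)
    if T is None: W=(P-c['t'])@c['R']
    else: W=P@T[:3,:3].T+T[:3,3]
    W[d<=0]=np.nan
    return W
def hsv(c): return cv2.cvtColor(c['image'],cv2.COLOR_RGB2HSV)
def terra(c):
    h=hsv(c).astype(int); return ((h[...,0]<13)|(h[...,0]>175))&(h[...,1]>120)&(h[...,2]>50)
def potfit(P,z0,R=None):
    # pot surface fit: outer profile, axis dir up; P points on outside only
    def prof(z): return np.where(z<50,17+11*z/50,33.5+(z-50)/28)/1000
    f=lambda q:np.hypot(P[:,0]-q[0],P[:,1]-q[1])-prof((P[:,2]-z0)*1000)
    return least_squares(f,np.nanmedian(P[:,:2],0),loss='soft_l1',f_scale=.001)
def rimfit(P,z,tol=.003,r0=.0325):
    Q=P[abs(P[:,2]-z)<tol]
    f=lambda q:np.hypot(Q[:,0]-q[0],Q[:,1]-q[1])-r0
    s=least_squares(f,Q[:,:2].mean(0),loss='soft_l1',f_scale=.001)
    return s.x,len(Q),np.sqrt(np.median(s.fun**2))
def load(n): return dict(np.load('/tmp/'+n+'.npz'))
E
python3 - <<'E'
from h import *
K={}
for n in('scene','top'):
    c=load(n);W=cloud(c);m=terra(c)
    K[n]=(c,W,m)
    for nm,x0,y0,z in(('table',.59,.28,.078),('base',.6,-.27,.096)):
        pass
c,W,m=K['top']
print('pix',{k:W[k[1],k[0]].round(3) for k in[(189,245),(435,240),(298,208),(289,247),(312,186),(325,240),(195,298),(180,224),(231,250)]})
for nm,px,z in(('table',(189,250),.078),('base',(435,243),.096)):
    p0=np.nanmedian(W[px[1]-12:px[1]+12,px[0]-12:px[0]+12].reshape(-1,3),0)
    for n in K:
        c2,W2,m2=K[n]; s=m2&(np.hypot(W2[...,0]-p0[0],W2[...,1]-p0[1])<.07)
        P=W2[s]; print(nm,n,'maxz',np.percentile(P[:,2],98).round(4),rimfit(P,z,.004))
# stand base
for n in K:
    c2,W2,m2=K[n]; h=hsv(c2); 
    s=(h[...,1]<70)&(h[...,2]>70)&(W2[...,2]>.006)&(W2[...,2]<.03)&(abs(W2[...,0]-.68)<.16)&(abs(W2[...,1]-.0)<.13)
    Q=W2[s]; print(n,len(Q),np.median(Q[:,2]),cv2.minAreaRect((Q[:,:2]*1000).astype(np.float32)))
    s=(h[...,2]<50)&(W2[...,2]>.09)&(abs(W2[...,0]-.62)<.12)&(abs(W2[...,1]-.03)<.1)
    Q=W2[s]; print('black',len(Q),Q.mean(0) if len(Q) else 0, Q.max(0) if len(Q) else 0)
    s=m2&(abs(W2[...,0]-.68)<.1)&(abs(W2[...,1]-.03)<.1)&(W2[...,2]>.11); print('chuckpot',s.sum(),W2[s].min(0),W2[s].max(0))
E
```

```text
pix {(189, 245): array([0.485, 0.32 , 0.051]), (435, 240): array([ 0.505, -0.299,  0.066]), (298, 208): array([0.573, 0.045, 0.098]), (289, 247): array([0.462, 0.061, 0.156]), (312, 186): array([0.636, 0.011, 0.083]), (325, 240): array([ 0.512, -0.024,  0.011]), (195, 298): array([0.349, 0.293, 0.07 ]), (180, 224): array([0.541, 0.347, 0.046]), (231, 250): array([0.476, 0.214, 0.042])}
table scene maxz 0.0797 (array([0.45864435, 0.31740303]), 246, np.float64(0.001129898972353798))
table top maxz 0.0818 (array([0.45815906, 0.31468159]), 117, np.float64(0.0011452525624433205))
base scene maxz 0.0971 (array([ 0.4830802 , -0.29075339]), 101, np.float64(0.0014136424871761255))
base top maxz 0.0987 (array([ 0.4805433 , -0.29304653]), 107, np.float64(0.0010611162101792013))
scene 1094 0.016758866354618512 ((586.595703125, 28.9711856842041), (102.17430114746094, 133.80905151367188), 89.36138916015625)
black 0 0 0
chuckpot 142 [0.58007302 0.02707039 0.110369  ] [0.59324619 0.07437219 0.14818369]
top 1165 0.01383923564043596 ((678.851318359375, 0.671478271484375), (317.4439697265625, 258.01202392578125), 0.014789431355893612)
black 3 [0.63803679 0.01363737 0.09177146] [0.63865055 0.01865434 0.09284353]
chuckpot 82 [0.58002821 0.02881854 0.11063179] [0.58993088 0.07350638 0.15012205]
```

```bash
cat >> h.py <<'E'
def go(pos,R,o,n=None,lim=38):
    """rows to reach TCP pose (pos,R): straight, constant turn"""
    from scipy.spatial.transform import Rotation as S
    R0=o['tool_rot'];rv=S.from_matrix(R0.T@R).as_rotvec();d=pos-o['ee_pos']
    n=n or int(np.ceil(max(np.linalg.norm(rv)/.12,np.linalg.norm(d)*1000/lim,1)))
    print('n',n,'dist',(d*1000).round(1),'deg',np.degrees(rv).round(1))
    for i in range(n):
        Ri=R0@S.from_rotvec(rv*i/n).as_matrix()
        print('['+','.join(f'{x:.3f}' for x in rv/n)+','+','.join(f'{x:.1f}' for x in Ri.T@d*1000/n)+',G],',end='')
    print()
def st():
    from workcell import bot
    return bot.get_obs()
E
python3 - <<'E'
from h import *
for n in('top','scene'):
    c=load(n);W=cloud(c);h=hsv(c)
    s=(W[...,2]>.006)&(W[...,2]<.022)&(abs(W[...,0]-.577)<.14)&(abs(W[...,1]-.01)<.10)&(h[...,1]<60)
    s=cv2.morphologyEx(s.astype(np.uint8),cv2.MORPH_OPEN,np.ones((3,3)))>0
    Q=W[s];print(n,'plate',len(Q),np.median(Q[:,2]),cv2.minAreaRect((Q[:,:2]*1000).astype(np.float32)))
    s=(W[...,2]>.12)&(abs(W[...,0]-.47)<.05)&(abs(W[...,1]-.06)<.05)&(h[...,2]<90);Q=W[s];print('knob',len(Q),Q.min(0) if len(Q) else 0,Q.max(0)if len(Q) else 0)
    for nm,cx,cy,z,r in(('jar',.355,.295,.07,.028),('stamp',.53,.345,.053,.0155),('blue',.455,.215,.078,.0325)):
        s=(abs(W[...,2]-z)<.006)&(np.hypot(W[...,0]-cx,W[...,1]-cy)<.045)
        Q=W[s];print(nm,len(Q),(Q[:,:2].min(0)+Q[:,:2].max(0))/2,np.ptp(Q,axis=0)[:2])
    # board
    s=(W[...,2]>.01)&(W[...,2]<.026)&(abs(W[...,0]-.46)<.17)&(abs(W[...,1]+.28)<.14)
    s=cv2.morphologyEx(s.astype(np.uint8),cv2.MORPH_OPEN,np.ones((3,3)))>0
    Q=W[s];print('board',np.median(Q[:,2]),cv2.minAreaRect((Q[:,:2]*1000).astype(np.float32)))
from workcell import capture
print(capture('wrist')['tool_from_camera'],capture('wrist')['camera_matrix'])
E
```

```text
top plate 1327 0.014526917470400866 ((555.6969604492188, 15.266845703125), (123.71051025390625, 190.35342407226562), 87.29953002929688)
knob 86 [0.451928   0.01756102 0.12055857] [0.47752698 0.07349379 0.16759238]
jar 368 [0.3509855  0.29601987] [0.05418541 0.0543422 ]
stamp 39 [0.54493061 0.35208565] [0.01684318 0.01691057]
blue 164 [0.45451093 0.2120038 ] [0.0689972  0.06833312]
board 0.017748258503782744 ((461.7835998535156, -277.8499755859375), (240.90896606445312, 151.56448364257812), 5.7367024421691895)
scene plate 1696 0.01582017792883329 ((555.5243530273438, 18.911426544189453), (125.45713806152344, 188.71401977539062), 87.01640319824219)
knob 90 [0.453123   0.01929318 0.1209057 ] [0.47941355 0.07859116 0.1643271 ]
jar 564 [0.35187011 0.29804089] [0.05421527 0.05571016]
stamp 62 [0.54430916 0.35526361] [0.0185204  0.01681252]
blue 261 [0.45525143 0.21395443] [0.0686916  0.06946335]
board 0.018077236734530332 ((464.16253662109375, -275.5784912109375), (241.90708923339844, 157.52288818359375), 5.959280490875244)
[[ 1.31116027e-03  9.68415539e-01  2.49338374e-01 -6.85860234e-02]
 [ 8.47359500e-04 -2.49339575e-01  9.68415747e-01 -1.62338788e-01]
 [ 9.99998781e-01 -1.05846901e-03 -1.14752025e-03  5.20242246e-04]
 [ 0.00000000e+00  0.00000000e+00  0.00000000e+00  1.00000000e+00]] [[395.18265159   0.         317.15548378]
 [  0.         395.18265159 242.83774923]
 [  0.           0.           1.        ]]
```

```bash
cat >> h.py <<'E'
def down(a):
    a=np.radians(a);z=np.array([np.cos(a),np.sin(a),0]);y=np.array([0,0,-1.]);return np.stack([np.cross(y,z),y,z],1)
E
python3 - <<'E'
from h import *
go(np.array([.482,-.292,.24]),down(-31),st())
E
```

```text
n 10 dist [224.5 277.3  17.9] deg [  0.  -34.7  -0. ]
[0.000,-0.061,-0.000,-31.9,-1.8,-16.0,G],[0.000,-0.061,-0.000,-32.8,-1.8,-14.1,G],[0.000,-0.061,-0.000,-33.6,-1.8,-12.0,G],[0.000,-0.061,-0.000,-34.2,-1.8,-10.0,G],[0.000,-0.061,-0.000,-34.8,-1.8,-7.9,G],[0.000,-0.061,-0.000,-35.2,-1.8,-5.8,G],[0.000,-0.061,-0.000,-35.5,-1.8,-3.6,G],[0.000,-0.061,-0.000,-35.6,-1.8,-1.5,G],[0.000,-0.061,-0.000,-35.7,-1.8,0.7,G],[0.000,-0.061,-0.000,-35.6,-1.8,2.8,G],
```

```bash
python3 -m pendant '[[[0,-0.061,0,-32,-2,-16,0],[0,-0.061,0,-33,-2,-14,0],[0,-0.061,0,-33.5,-2,-12,0],[0,-0.061,0,-34,-2,-10,0],[0,-0.061,0,-35,-2,-8,0]]]'
python3 -m pendant '[[[0,-0.061,0,-35,-2,-6,0],[0,-0.061,0,-35.5,-2,-4,0],[0,-0.061,0,-35.5,-2,-1.5,0],[0,-0.061,0,-35.5,-2,1,0],[0,-0.061,0,-35.5,-2,3,0]]]'
python3 - <<'E'
from h import *
go(np.array([.482,-.292,.24]),down(-31),st())
E
```

```text
t: 0.62
ee_pos: [0.3648, -0.4323, 0.2294]
tool_rot: [[-0.749, -0.006, 0.662], [-0.662, 0.0, -0.749], [0.004, -1.0, -0.004]]
ft_force: [-0.2, 0.6, 0.6]
finger_gap: 0.0869
t: 1.03
ee_pos: [0.4799, -0.2858, 0.2391]
tool_rot: [[-0.503, -0.007, 0.864], [-0.864, -0.0, -0.503], [0.004, -1.0, -0.006]]
ft_force: [1.2, -0.1, 0.3]
finger_gap: 0.087
n 1 dist [ 2.1 -6.2  0.9] deg [0.3 0.8 0.2]
[0.006,0.014,0.004,4.3,-0.9,4.9,G],
```

```bash
python3 -m pendant '[[[0,0,0,0,0,0,0],[0,0,0,0,0,0,0]]]' >/dev/null
cat >> h.py <<'E'
def wrist(name=None):
    from workcell import bot,capture
    o=bot.get_obs();c=capture('wrist')
    T=np.eye(4);T[:3,:3]=o['tool_rot'];T[:3,3]=o['ee_pos'];c['T']=T@c['tool_from_camera']
    if name: cv2.imwrite(f'pics/{name}.png',c['image'][:,:,::-1]);np.savez('/tmp/'+name,**c)
    return o,c,cloud(c,c['T'])
E
python3 - <<'E'
from h import *
o,c,W=wrist('w1');m=terra(c)
print(o['ee_pos'])
s=m&(np.hypot(W[...,0]-.482,W[...,1]+.292)<.05);P=W[s]
print(len(P),np.percentile(P[:,2],[1,50,90,99]))
print(rimfit(P,.096,.004))
zt=np.percentile(P[:,2],97);print(rimfit(P,zt,.003))
E
```

```text
[ 0.48520975 -0.27703242  0.23953363]
5280 [0.0227935  0.07553707 0.09592803 0.09706421]
(array([ 0.48266529, -0.29429187]), 1432, np.float64(0.0011398997634896651))
(array([ 0.48257753, -0.29446623]), 1286, np.float64(0.0010395353356559985))
```

View pics/w1.png

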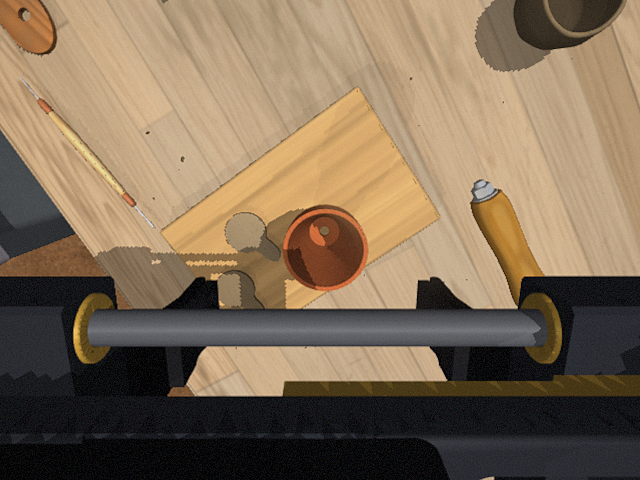

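The wrist view shows the base pot's whole rim, centred at pixel (325,247), and puts it at (0.4826, -0.2944). The tags are beside it. Next is the table pot.

Run:
```python
from h import *
go(np.array([.4584,.316,.25]),down(50),st(),16)
```

```text
n 16 dist [-27.1 592.3  10.4] deg [  0.2 -79.2  -0.2]
[0.000,-0.086,-0.000,-31.5,-0.5,-19.5,G],[0.000,-0.086,-0.000,-33.1,-0.5,-16.8,G],[0.000,-0.086,-0.000,-34.4,-0.6,-13.8,G],[0.000,-0.086,-0.000,-35.4,-0.6,-10.8,G],[0.000,-0.086,-0.000,-36.2,-0.6,-7.7,G],[0.000,-0.086,-0.000,-36.8,-0.6,-4.6,G],[0.000,-0.086,-0.000,-37.0,-0.6,-1.4,G],[0.000,-0.086,-0.000,-37.0,-0.6,1.8,G],[0.000,-0.086,-0.000,-36.7,-0.6,5.0,G],[0.000,-0.086,-0.000,-36.1,-0.6,8.2,G],[0.000,-0.086,-0.000,-35.3,-0.6,11.2,G],[0.000,-0.086,-0.000,-34.2,-0.6,14.3,G],[0.000,-0.086,-0.000,-32.8,-0.6,17.2,G],[0.000,-0.086,-0.000,-31.2,-0.6,19.9,G],[0.000,-0.086,-0.000,-29.4,-0.6,22.5,G],[0.000,-0.086,-0.000,-27.4,-0.7,25.0,G],
```

```bash
python3 -m pendant '[[[0,-0.086,0,-31.5,-0.5,-19.5,0],[0,-0.086,0,-33,-0.5,-17,0],[0,-0.086,0,-34.5,-0.5,-14,0],[0,-0.086,0,-35.5,-0.5,-11,0],[0,-0.086,0,-36,-0.5,-7.5,0]]]' | grep -E 't:|ee'
python3 -m pendant '[[[0,-0.086,0,-37,-0.5,-4.5,0],[0,-0.086,0,-37,-0.5,-1.5,0],[0,-0.086,0,-37,-0.5,2,0],[0,-0.086,0,-36.5,-0.5,5,0],[0,-0.086,0,-36,-0.5,8,0]]]' | grep -E 't:|ee'
python3 -m pendant '[[[0,-0.086,0,-35.5,-0.5,11,0],[0,-0.086,0,-34,-0.5,14,0],[0,-0.086,0,-33,-0.5,17,0],[0,-0.086,0,-31,-0.5,20,0],[0,-0.086,0,-29.5,-0.5,22.5,0]]]'| grep -E 't:|ee'
python3 -m pendant '[[[0,-0.086,0,-27.5,-0.5,25,0],[0,0,0,0,0,0,0],[0,0,0,0,0,0,0]]]'| grep -E 't:|ee'
python3 - <<'E'
from h import *
o,c,W=wrist('w2');m=terra(c)
s=m&(np.hypot(W[...,0]-.4584,W[...,1]-.316)<.05);P=W[s]
print(len(P),np.percentile(P[:,2],[1,50,90,99]))
r=rimfit(P,.078,.004);print(r)
for nm,cx,cy,z in(('jar',.3514,.297,.07),('stamp',.5446,.3537,.053),('blue',.4548,.213,.078)):
    Q=W[(abs(W[...,2]-z)<.006)&(np.hypot(W[...,0]-cx,W[...,1]-cy)<.045)]
    if len(Q):print(nm,len(Q),(Q[:,:2].min(0)+Q[:,:2].max(0))/2,np.ptp(Q,axis=0)[:2])
go(np.array([*r[0],.16]),down(50),o)
print(o['joint_pos'])
E
```

```text
t: 1.67
ee_pos: [0.4735, -0.0989, 0.2403]
tool_rot: [[-0.09, -0.007, 0.996], [-0.996, 0.001, -0.09], [-0.0, -1.0, -0.007]]
t: 2.08
ee_pos: [0.4645, 0.0873, 0.2431]
tool_rot: [[0.339, -0.006, 0.941], [-0.941, -0.002, 0.339], [-0.0, -1.0, -0.006]]
t: 2.5
ee_pos: [0.4573, 0.2735, 0.2459]
tool_rot: [[0.705, -0.002, 0.71], [-0.71, -0.005, 0.705], [0.002, -1.0, -0.005]]
t: 2.75
ee_pos: [0.4544, 0.317, 0.2454]
tool_rot: [[0.771, -0.004, 0.637], [-0.637, -0.002, 0.771], [-0.002, -1.0, -0.004]]
4613 [0.00487108 0.05695573 0.07804108 0.07924493]
(array([0.4583654 , 0.31537075]), 1299, np.float64(0.001164060596858113))
jar 3442 [0.35143463 0.2963903 ] [0.05424976 0.05394821]
stamp 303 [0.54362341 0.35276833] [0.01754655 0.01855334]
blue 599 [0.45128935 0.22064751] [0.06282159 0.04972386]
n 3 dist [  4.   -1.7 -85.4] deg [ 0.2  0.4 -0.1]
[0.001,0.003,-0.001,1.4,28.5,0.5,G],[0.001,0.003,-0.001,1.4,28.5,0.5,G],[0.001,0.003,-0.001,1.4,28.5,0.5,G],
[  5.01401     16.49410889 -53.20582828  90.29569007  13.2360654
  80.15845903   1.04116388]
```

```bash
python3 -m pendant '[[[0,0.007,0,4.2,28,1.2,0],[0,0,0,0,30,0,0],[0,0,0,0,30,0,0],[0,0,0,0,30,0,0],[0,0,0,0,30,0,0]]]' | grep -E 't:|ee'
python3 -m pendant '[[[0,0,0,0,20,0,0],[0,0,0,0,10,0,0],[0,0,0,0,0,0,0]]]'
python3 - <<'E'
from h import *
go(np.array([.4584,.3154,.053]),down(50),st(),1)
E
```

```text
t: 3.22
ee_pos: [0.4663, 0.3081, 0.0988]
tool_rot: [[0.754, 0.009, 0.657], [-0.657, -0.0, 0.754], [0.007, -1.0, 0.006]]
t: 3.47
ee_pos: [0.4667, 0.2987, 0.0613]
tool_rot: [[0.746, 0.003, 0.666], [-0.666, -0.008, 0.746], [0.008, -1.0, -0.004]]
ft_force: [-0.8, -0.5, 0.0]
finger_gap: 0.087
n 1 dist [-8.3 16.7 -8.3] deg [ 0.2 -1.7  0.4]
[0.004,-0.030,0.008,-17.4,8.2,7.0,G],
```

```bash
python3 -m pendant '[[[0,-0.02,0,-9,0,3,0],[0,-0.01,0,-8,0,3,0],[0,0,0,0,0,0,0]]]'
python3 - <<'E'
from h import *
go(np.array([.4584,.3154,.053]),down(50),st(),1)
E
```

```text
t: 3.72
ee_pos: [0.4595, 0.3138, 0.0637]
tool_rot: [[0.764, 0.005, 0.645], [-0.645, -0.008, 0.764], [0.009, -1.0, -0.003]]
ft_force: [-0.6, 0.1, 0.0]
finger_gap: 0.0871
n 1 dist [ -1.1   1.6 -10.7] deg [ 0.1 -0.2  0.5]
[0.003,-0.003,0.009,-1.9,10.7,0.6,G],
```

```bash
python3 -m pendant '[[[0,0,0.008,-2.5,6,0.5,0],[0,0,0,-1,5,0,0],[0,0,0,0,0,0,0]]]'
python3 - <<'E'
from h import *
o,c,W=wrist();m=terra(c)
go(np.array([.4584,.3154,.053]),down(50),o,1)
P=W[m&(np.hypot(W[...,0]-.4584,W[...,1]-.316)<.05)];print(rimfit(P,.078,.003))
E
```

```text
t: 3.97
ee_pos: [0.458, 0.3189, 0.055]
tool_rot: [[0.765, 0.004, 0.644], [-0.644, 0.0, 0.765], [0.003, -1.0, 0.003]]
ft_force: [-0.4, -0.0, 0.6]
finger_gap: 0.0871
n 1 dist [ 0.4 -3.5 -2. ] deg [-0.1 -0.1  0.1]
[-0.003,-0.001,0.003,2.5,2.0,-2.5,G],
(array([0.4581395, 0.3150689]), 3902, np.float64(0.001091209562601896))
```

```bash
python3 -m pendant '[[[0,0,0,2.5,2,-2.5,0],[0,0,0,0,0,0,0],[0,0,0,0,0,0,40],[0,0,0,0,0,0,50],[0,0,0,0,0,0,120]]]' 15
python3 -m pendant '[[[0,0,0,0,0,0,120],[0,0,0,0,0,0,120],[0,0,0,0,0,0,120]]]' 15
```

```text
t: 4.43
ee_pos: [0.459, 0.3146, 0.0533]
tool_rot: [[0.765, 0.004, 0.644], [-0.644, 0.0, 0.765], [0.003, -1.0, 0.003]]
ft_force: [-0.4, -0.1, -0.3]
finger_gap: 0.0743
t: 4.68
ee_pos: [0.4591, 0.3145, 0.0534]
tool_rot: [[0.765, 0.004, 0.645], [-0.645, 0.0, 0.765], [0.003, -1.0, 0.003]]
ft_force: [0.7, -0.2, -1.8]
finger_gap: 0.0675
```

```bash
python3 -m pendant '[[[0,0,0,0,-5,0,120],[0,0,0,0,-15,0,120],[0,0,0,0,-30,0,120],[0,0,0,0,-38,0,120],[0,0,0,0,-38,0,120]]]' 20
python3 -m pendant '[[[0,0,0,0,-38,0,120],[0,0,0,0,-35,0,120],[0,0,0,0,-15,0,120],[0,0,0,0,0,0,120],[0,0,0,0,0,0,120]]]'
python3 - <<'E'
from h import *
o,c,W=wrist('w3');m=terra(c)
Pt=(W.reshape(-1,3)-o['ee_pos'])@o['tool_rot'];Pt=Pt[m.ravel()]
Pt=Pt[(np.hypot(Pt[:,0],Pt[:,2])<.05)&(Pt[:,1]<.01)&(Pt[:,1]>-.05)]
Q=Pt[:,[0,2,1]];print(len(Q),np.percentile(Q[:,2],[1,3,10,50])); print('rim in tool x,z',rimfit(Q,np.percentile(Q[:,2],3),.003))
S=Q[Q[:,2]<np.percentile(Q[:,2],3)+.003];A=np.c_[S[:,:2],np.ones(len(S))];print('tilt',np.linalg.lstsq(A,S[:,2],rcond=None)[0])
go(np.array([.4826,-.2944,.27]),down(-31),o,16)
E
```

```text
t: 5.1
ee_pos: [0.4541, 0.3113, 0.1761]
tool_rot: [[0.766, -0.01, 0.643], [-0.643, -0.007, 0.766], [-0.004, -1.0, -0.012]]
ft_force: [1.1, 0.8, -0.7]
finger_gap: 0.0678
t: 5.52
ee_pos: [0.455, 0.3142, 0.2779]
tool_rot: [[0.767, -0.0, 0.642], [-0.642, -0.001, 0.767], [0.001, -1.0, -0.001]]
ft_force: [0.7, 0.1, -2.1]
finger_gap: 0.0674
10892 [-0.02587662 -0.02554864 -0.02501784 -0.01717368]
rim in tool x,z (array([-0.00072331,  0.00034603]), 3707, np.float64(0.0010593099165273345))
tilt [ 0.00819721  0.00624162 -0.02446163]
n 16 dist [  27.6 -608.6   -7.9] deg [ 0.  81.1  0.1]
[0.000,0.088,0.000,25.7,0.5,-28.1,G],[0.000,0.088,0.000,28.1,0.5,-25.7,G],[0.000,0.088,0.000,30.3,0.5,-23.1,G],[0.000,0.088,0.000,32.2,0.5,-20.3,G],[0.000,0.088,0.000,33.9,0.5,-17.4,G],[0.000,0.088,0.000,35.3,0.5,-14.4,G],[0.000,0.088,0.000,36.4,0.5,-11.2,G],[0.000,0.088,0.000,37.2,0.5,-7.9,G],[0.000,0.088,0.000,37.8,0.5,-4.6,G],[0.000,0.088,0.000,38.1,0.5,-1.3,G],[0.000,0.088,0.000,38.0,0.5,2.1,G],[0.000,0.088,0.000,37.7,0.5,5.5,G],[0.000,0.088,0.000,37.1,0.5,8.8,G],[0.000,0.088,0.000,36.1,0.5,12.0,G],[0.000,0.088,0.000,34.9,0.5,15.2,G],[0.000,0.088,0.000,33.5,0.5,18.2,G],
```

```bash
python3 -m pendant '[[[0,0.088,0,25.5,0,-28,120],[0,0.088,0,28,0,-25.5,120],[0,0.088,0,30.5,0,-23,120],[0,0.088,0,32,0,-20.5,120],[0,0.088,0,34,0,-17.5,120]]]'| grep -E 't:|ee'
python3 -m pendant '[[[0,0.088,0,35.5,0,-14.5,120],[0,0.088,0,36.5,0,-11,120],[0,0.088,0,37,0,-8,120],[0,0.088,0,38,0,-4.5,120],[0,0.088,0,38,0,-1.5,120]]]'| grep -E 't:|ee'
python3 -m pendant '[[[0,0.088,0,38,0,2,120],[0,0.088,0,37.5,0,5.5,120],[0,0.088,0,37,0,9,120],[0,0.088,0,36,0,12,120],[0,0.088,0,35,0,15,120]]]'| grep -E 't:|ee'
python3 -m pendant '[[[0,0.07,0,27,0,18,120],[0,0,0,0,0,0,120],[0,0,0,0,0,0,120]]]'
python3 - <<'E'
from h import *
go(np.array([.4826,-.2944,.18]),down(-31),st())
E
```

```text
t: 5.98
ee_pos: [0.4576, 0.1259, 0.2682]
tool_rot: [[0.422, -0.015, 0.906], [-0.906, 0.003, 0.422], [-0.009, -1.0, -0.012]]
t: 6.4
ee_pos: [0.4592, -0.0754, 0.2591]
tool_rot: [[-0.028, -0.026, 0.999], [-1.0, 0.003, -0.028], [-0.002, -1.0, -0.026]]
t: 6.82
ee_pos: [0.4563, -0.2746, 0.2485]
tool_rot: [[-0.472, -0.04, 0.881], [-0.881, 0.007, -0.472], [0.013, -0.999, -0.038]]
t: 7.07
ee_pos: [0.4536, -0.3174, 0.2401]
tool_rot: [[-0.551, -0.05, 0.833], [-0.834, 0.01, -0.551], [0.019, -0.999, -0.047]]
ft_force: [0.5, 0.8, -1.3]
finger_gap: 0.0676
n 2 dist [ 29.   23.  -60.1] deg [ 2.7 -2.5  1. ]
[0.024,-0.022,0.009,-18.2,29.4,7.2,G],[0.024,-0.022,0.009,-17.7,29.8,6.8,G],
```

```bash
python3 -m pendant '[[[0.024,-0.022,0.009,-18,20,7,120],[0.024,-0.022,0.009,-18,20,7,120],[0,0,0,0,0,0,120],[0,0,0,0,0,0,120]]]'
python3 - <<'E'
from h import *
go(np.array([.482,-.2948,.165]),down(-31),st())
E
```

```text
t: 7.4
ee_pos: [0.4815, -0.2923, 0.1923]
tool_rot: [[-0.512, -0.005, 0.859], [-0.859, 0.004, -0.512], [-0.001, -1.0, -0.007]]
ft_force: [-0.7, -1.2, -0.6]
finger_gap: 0.0677
n 1 dist [  0.5  -2.5 -27.3] deg [ 0.4  0.2 -0. ]
[0.007,0.003,-0.001,1.9,27.3,1.9,G],
```

```bash
python3 -m pendant '[[[0.007,0,0,1.5,15,1.5,120],[0,0,0,0.5,12,0.5,120],[0,0,0,0,0,0,120],[0,0,0,0,0,0,120]]]'
python3 - <<'E'
from h import *
go(np.array([.482,-.2948,.155]),down(-31),st(),1)
E
```

```text
t: 7.73
ee_pos: [0.4809, -0.2938, 0.1646]
tool_rot: [[-0.51, -0.002, 0.86], [-0.86, 0.001, -0.51], [0.0, -1.0, -0.003]]
ft_force: [-0.6, 0.3, -1.6]
finger_gap: 0.0678
n 1 dist [ 1.1 -1.  -9.6] deg [0.1 0.3 0. ]
[0.003,0.005,0.000,0.3,9.6,1.4,G],
```

```bash
python3 -m pendant '[[[0,0,0,0.3,10,1.4,120],[0,0,0,0,10,0,120],[0,0,0,0,10,0,120],[0,0,0,0,8,0,120],[0,0,0,0,0,0,120]]]'
python3 - <<'E'
from h import *
go(np.array([.482,-.2948,.115]),down(-31),st(),1)
E
```

```text
t: 8.15
ee_pos: [0.4823, -0.2957, 0.1248]
tool_rot: [[-0.511, -0.001, 0.859], [-0.859, -0.0, -0.511], [0.001, -1.0, -0.001]]
ft_force: [0.5, 0.3, -0.9]
finger_gap: 0.0674
n 1 dist [-0.3  0.9 -9.8] deg [0.  0.2 0.1]
[0.001,0.004,0.001,-0.6,9.8,-0.7,G],
```

```bash
python3 -m pendant '[[[0,0,0,-0.6,5,-0.7,120],[0,0,0,0,5,0,120],[0,0,0,0,5,0,120],[0,0,0,0,4,0,120],[0,0,0,0,0,0,120]]]'
python3 - <<'E'
from h import *
go(np.array([.482,-.2948,.099]),down(-31),st(),1)
E
```

```text
t: 8.57
ee_pos: [0.4819, -0.2947, 0.1035]
tool_rot: [[-0.511, -0.002, 0.859], [-0.859, -0.0, -0.511], [0.001, -1.0, -0.001]]
ft_force: [-0.3, 0.1, -0.3]
finger_gap: 0.0673
n 1 dist [ 0.1 -0.1 -4.5] deg [0.1 0.3 0. ]
[0.001,0.004,0.001,0.1,4.5,0.1,G],
```

```bash
python3 -m pendant '[[[0,0,0,0,1.5,0,120],[0,0,0,0,1.5,0,120],[0,0,0,0,0,0,120]]]'; python3 -m pendant '[[[0,0,0,0,1,0,120],[0,0,0,0,0,0,120]]]'; python3 -m pendant '[[[0,0,0,0,1,0,120],[0,0,0,0,0,0,120]]]'
```

```text
t: 8.82
ee_pos: [0.4821, -0.2948, 0.1005]
tool_rot: [[-0.511, -0.001, 0.859], [-0.859, -0.0, -0.511], [0.001, -1.0, -0.001]]
ft_force: [0.4, 0.5, -1.1]
finger_gap: 0.0674
t: 8.98
ee_pos: [0.4824, -0.2949, 0.0998]
tool_rot: [[-0.511, -0.001, 0.859], [-0.859, -0.001, -0.511], [0.001, -1.0, -0.0]]
ft_force: [-0.4, -0.0, -0.9]
finger_gap: 0.0677
t: 9.15
ee_pos: [0.4831, -0.2953, 0.0996]
tool_rot: [[-0.511, 0.001, 0.859], [-0.859, -0.002, -0.511], [0.001, -1.0, 0.002]]
ft_force: [0.1, -0.4, -1.7]
finger_gap: 0.0674
```

```bash
python3 -m pendant '[[[0,0,0,0,1.2,0,120],[0,0,0,0,0,0,120]]]'
python3 - <<'E'
from h import *
o,c,W=wrist('w4');m=terra(c)
P=W[m&(np.hypot(W[...,0]-.4825,W[...,1]+.2945)<.05)]
print(len(P),np.percentile(P[:,2],[1,50,90,97,99]));print(rimfit(P,.124,.004))
E
```

```text
t: 9.32
ee_pos: [0.4838, -0.2956, 0.0995]
tool_rot: [[-0.511, 0.003, 0.859], [-0.859, -0.003, -0.511], [0.001, -1.0, 0.004]]
ft_force: [-0.5, -0.1, -1.8]
finger_gap: 0.0678
16840 [0.02499583 0.10680039 0.12412018 0.12478774 0.1251535 ]
(array([ 0.48518183, -0.294257  ]), 4243, np.float64(0.0011413299462312565))
```

View pics/w4.png

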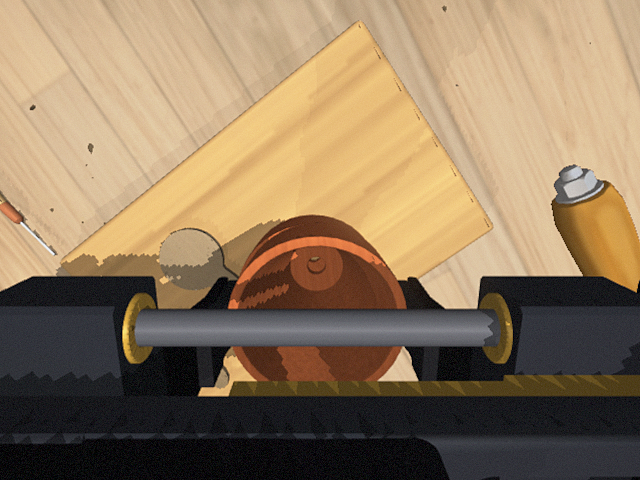

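The wrist view shows the held pot inside the base pot, with the rim at z≈0.1245 against an expected 0.124. I'll release it.

```bash
python3 -m pendant '[[[0,0,0,0,-0.3,-1.2,120],[0,0,0,0,0,0,60],[0,0,0,0,0,0,40],[0,0,0,0,0,0,20],[0,0,0,0,0,0,0]]]'; python3 -m pendant '[[[0,0,0,0,0,0,0],[0,0,0,0,-10,0,0],[0,0,0,0,-30,0,0],[0,0,0,0,-35,0,0],[0,0,0,0,-35,0,0]]]';python3 -m pendant '[[[0,0,0,0,-20,0,0],[0,0,0,0,0,0,0]]]'
python3 - <<'E'
from h import *
o,c,W=wrist('w5');m=terra(c)
P=W[m&(np.hypot(W[...,0]-.4825,W[...,1]+.2945)<.05)]
print(len(P),np.percentile(P[:,2],[1,50,90,97,99]));print(rimfit(P,.124,.004))
S=P[abs(P[:,2]-.1245)<.003];A=np.c_[S[:,:2]-S[:,:2].mean(0),np.ones(len(S))];print(np.linalg.lstsq(A,S[:,2],rcond=None)[0],len(S))
print(o['ee_pos'])
E
```

```text
t: 9.78
ee_pos: [0.4823, -0.2948, 0.0992]
tool_rot: [[-0.511, 0.002, 0.859], [-0.859, -0.002, -0.511], [0.001, -1.0, 0.003]]
ft_force: [-0.3, 0.1, 0.3]
finger_gap: 0.0798
t: 10.2
ee_pos: [0.478, -0.2923, 0.2065]
tool_rot: [[-0.511, -0.01, 0.86], [-0.86, 0.006, -0.511], [0.0, -1.0, -0.012]]
ft_force: [0.6, -1.4, -0.3]
finger_gap: 0.0867
t: 10.37
ee_pos: [0.4807, -0.2933, 0.2365]
tool_rot: [[-0.51, -0.001, 0.86], [-0.86, 0.0, -0.51], [0.0, -1.0, -0.001]]
ft_force: [0.2, 0.2, -0.5]
finger_gap: 0.0867
6476 [0.05020722 0.1038154  0.12400693 0.12474393 0.12519444]
(array([ 0.48396482, -0.29339236]), 1798, np.float64(0.0011364252359397913))
[0.00340994 0.00244243 0.12372996] 1639
[ 0.48070153 -0.29329386  0.23654731]
```

```bash
cat >> h.py <<'E'
yaw=np.radians(87.15);front=np.array([np.cos(yaw),np.sin(yaw),0]);ys=np.array([np.sin(yaw),-np.cos(yaw),0])
piv=np.array([.5556,.017,.075])
def tilt(deg,ys=ys):
    t=np.radians(deg);a=np.sin(t)*front+np.cos(t)*np.array([0,0,1.]);return np.stack([np.cross(-a,ys),-a,ys],1),a
E
python3 - <<'E'
from h import *
R,a=tilt(30);go(piv+.187*a,R,st(),12)
E
```

```text
n 12 dist [ 79.8 403.6   1.9] deg [  7.4 -27.2 -29.4]
[0.011,-0.040,-0.043,-32.3,-0.1,-11.5,G],[0.011,-0.040,-0.043,-32.7,-1.6,-10.2,G],[0.011,-0.040,-0.043,-33.0,-3.2,-8.8,G],[0.011,-0.040,-0.043,-33.1,-4.7,-7.5,G],[0.011,-0.040,-0.043,-33.2,-6.2,-6.1,G],[0.011,-0.040,-0.043,-33.1,-7.6,-4.7,G],[0.011,-0.040,-0.043,-32.9,-9.1,-3.3,G],[0.011,-0.040,-0.043,-32.6,-10.5,-1.9,G],[0.011,-0.040,-0.043,-32.1,-11.9,-0.5,G],[0.011,-0.040,-0.043,-31.6,-13.3,0.9,G],[0.011,-0.040,-0.043,-30.9,-14.6,2.2,G],[0.011,-0.040,-0.043,-30.2,-15.9,3.6,G],
```

```bash
python3 -m pendant '[[[0.011,-0.04,-0.043,-32,0,-11.5,0],[0.011,-0.04,-0.043,-32.5,-1.5,-10,0],[0.011,-0.04,-0.043,-33,-3,-9,0],[0.011,-0.04,-0.043,-33,-4.5,-7.5,0],[0.011,-0.04,-0.043,-33,-6,-6,0]]]'| grep -E 't:|ee'
python3 -m pendant '[[[0.011,-0.04,-0.043,-33,-7.5,-4.5,0],[0.011,-0.04,-0.043,-33,-9,-3.5,0],[0.011,-0.04,-0.043,-32.5,-10.5,-2,0],[0.011,-0.04,-0.043,-32,-12,-0.5,0],[0.011,-0.04,-0.043,-31.5,-13.5,1,0]]]'| grep -E 't:|ee'
python3 -m pendant '[[[0.011,-0.04,-0.043,-31,-14.5,2,0],[0.011,-0.04,-0.043,-30,-16,3.5,0],[0,0,0,0,0,0,0],[0,0,0,0,0,0,0]]]'
python3 - <<'E'
from h import *
R,a=tilt(30);o,c,W=wrist('w6');go(piv+.187*a,R,o,1)
m=terra(c);s=m&(np.linalg.norm(W-(piv+.06*a),axis=-1)<.06);P=W[s]-piv
L=np.stack([P@np.cross(ys,[0,0,1]) ,P@ys,P@a],1)
b=np.cross(ys,a) # in-plane perpendicular
Q=np.stack([P@b,P@ys,P@a],1)
print(len(Q),np.percentile(Q[:,2],[50,90,97,99]),rimfit(Q,.072,.004))
S=Q[Q[:,2]>np.percentile(Q[:,2],97)-.004];A=np.c_[S[:,:2],np.ones(len(S))];print('tilt',np.linalg.lstsq(A,S[:,2],rcond=None)[0],rimfit(Q,np.percentile(Q[:,2],96),.003),b)
h=hsv(c);kn=piv-.095*ys+.088*a;s=(np.linalg.norm(W-kn,axis=-1)<.03)&(h[...,2]<80);print('knob pred',kn,s.sum(),W[s].min(0),W[s].max(0),W[s].mean(0))
E
```

```text
t: 10.83
ee_pos: [0.5104, -0.1333, 0.2324]
tool_rot: [[-0.337, -0.048, 0.94], [-0.913, -0.226, -0.339], [0.228, -0.973, 0.032]]
t: 11.25
ee_pos: [0.5437, 0.0414, 0.228]
tool_rot: [[-0.124, -0.043, 0.991], [-0.885, -0.447, -0.13], [0.448, -0.894, 0.017]]
t: 11.58
ee_pos: [0.5539, 0.1229, 0.2198]
tool_rot: [[-0.016, -0.026, 1.0], [-0.849, -0.528, -0.027], [0.529, -0.849, -0.013]]
ft_force: [0.9, -0.5, 0.0]
finger_gap: 0.0869
n 1 dist [  6.4 -12.5  17.1] deg [-0.   1.5  1.9]
[-0.000,0.026,0.034,19.5,-8.1,6.5,G],
6057 [0.05553069 0.07094458 0.07175667 0.07228288] (array([-0.00129442,  0.00075509]), 1716, np.float64(0.001102650411518215))
tilt [0.017259   0.00188186 0.07041123] (array([-0.00123185,  0.00074885]), 1624, np.float64(0.0010599421973814338)) [-0.04305997 -0.86495424  0.5       ]
knob pred [0.46290524 0.06566911 0.15121024] 918 [0.45355423 0.05161973 0.12486334] [0.47574437 0.07587967 0.16354508] [0.46595122 0.06948061 0.15588074]
```

View pics/w6.png

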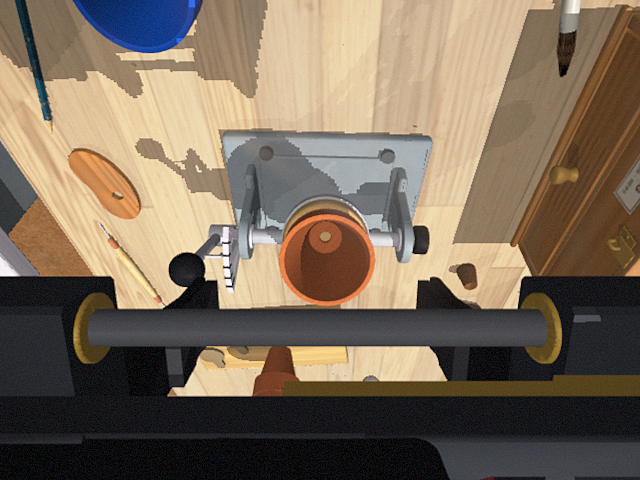

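The wrist view shows the chuck pot's rim at pixel (327,258), the knob at (187,268) and the quadrant marks at (228,255). The rim fit agrees with the stand model to 1.3 mm.

```bash
cat >> h.py <<'E'
def chuck(d,t=30.5):
    R,a=tilt(t);b=np.cross(ys,a);return piv+d*a-.001*b+.0008*ys,R
E
python3 - <<'E'
from h import *
go(*chuck(.13),st(),3)
E
```

```text
n 3 dist [  6.5 -39.7 -33. ] deg [-0.   1.6  1.4]
[-0.000,0.009,0.008,5.4,16.3,2.7,G],[-0.000,0.009,0.008,5.5,16.2,2.7,G],[-0.000,0.009,0.008,5.6,16.2,2.8,G],
```

```bash
python3 -m pendant '[[[0,0.009,0.008,5.5,16,2.7,0],[0,0.009,0.008,5.5,16,2.7,0],[0,0.009,0.008,5.5,16,2.7,0],[0,0,0,0,0,0,0],[0,0,0,0,0,0,0]]]'
python3 - <<'E'
from h import *
go(*chuck(.09),st(),2)
E
```

```text
t: 12.05
ee_pos: [0.5587, 0.0785, 0.1852]
tool_rot: [[-0.046, -0.028, 0.999], [-0.861, -0.506, -0.054], [0.507, -0.862, -0.001]]
ft_force: [-0.7, -0.3, 0.6]
finger_gap: 0.0869
n 2 dist [ -0.  -15.1 -33.1] deg [ 0.2 -0.2 -0. ]
[0.002,-0.002,-0.000,-1.9,18.1,0.4,G],[0.002,-0.002,-0.000,-1.9,18.1,0.4,G],
```

```bash
python3 -m pendant '[[[0,0,0,-2,18,0.5,0],[0,0,0,-2,17,0.5,0],[0,0,0,0,0,0,0],[0,0,0,0,0,0,0]]]'
python3 - <<'E'
from h import *
go(*chuck(.049),st(),3)
E
```

```text
t: 12.38
ee_pos: [0.5593, 0.0633, 0.1556]
tool_rot: [[-0.051, -0.027, 0.998], [-0.861, -0.506, -0.057], [0.507, -0.862, 0.002]]
ft_force: [0.7, -0.4, 0.8]
finger_gap: 0.0871
n 3 dist [ -1.6 -20.6 -38.9] deg [ 0.1 -0.5 -0.1]
[0.001,-0.003,-0.000,-0.6,14.7,-0.2,G],[0.001,-0.003,-0.000,-0.6,14.7,-0.2,G],[0.001,-0.003,-0.000,-0.6,14.7,-0.2,G],
```

```bash
python3 -m pendant '[[[0,0,0,-1,14,-0.2,0],[0,0,0,-0.6,14,-0.2,0],[0,0,0,-0.6,13,-0.2,0],[0,0,0,0,0,0,0],[0,0,0,0,0,0,0]]]'
python3 - <<'E'
from h import *
go(*chuck(.049),st(),1)
E
```

```text
t: 12.8
ee_pos: [0.5582, 0.0445, 0.1181]
tool_rot: [[-0.051, -0.024, 0.998], [-0.861, -0.505, -0.056], [0.505, -0.863, 0.005]]
ft_force: [0.0, 0.9, -0.4]
finger_gap: 0.0869
n 1 dist [-0.6 -1.8 -1.3] deg [-0.1 -0.5 -0.1]
[-0.001,-0.008,-0.002,0.9,2.1,-0.5,G],
```

```bash
python3 -m pendant '[[[0,-0.008,0,0.9,1,-0.5,0],[0,0,0,0,0,0,30],[0,0,0,0,0,0,48],[0,0,0,0,0,0,120],[0,0,0,0,0,0,120]]]' 15;python3 -m pendant '[[[0,0,0,0,0,0,120],[0,0,0,0,0,0,120],[0,0,0,0,0,0,120]]]' 20
python3 - <<'E'
from h import *
go(*chuck(.049),st(),1)
E
```

```text
t: 13.22
ee_pos: [0.5579, 0.0439, 0.1183]
tool_rot: [[-0.042, -0.023, 0.999], [-0.862, -0.504, -0.048], [0.505, -0.863, 0.001]]
ft_force: [0.0, -0.8, -0.2]
finger_gap: 0.0678
t: 13.47
ee_pos: [0.5579, 0.044, 0.1184]
tool_rot: [[-0.042, -0.023, 0.999], [-0.862, -0.504, -0.048], [0.505, -0.863, 0.001]]
ft_force: [-0.7, -0.1, -1.1]
finger_gap: 0.0675
n 1 dist [-0.2 -1.4 -1.7] deg [-0.1  0.1 -0.2]
[-0.002,0.001,-0.003,0.3,2.2,-0.2,G],
```

```bash
python3 -m pendant '[[[0,0,0,0,-5,0,120],[0,0,0,0,-6,0,120],[0,0,0,0,-6,0,120],[0,0,0,0,0,0,120]]]'
python3 - <<'E'
from h import *
go(*chuck(.049+.042),st(),2)
E
```

```text
t: 13.8
ee_pos: [0.5581, 0.0539, 0.1342]
tool_rot: [[-0.041, -0.024, 0.999], [-0.863, -0.504, -0.047], [0.504, -0.864, 0.0]]
ft_force: [0.4, 0.9, -1.9]
finger_gap: 0.0673
n 2 dist [ 0.6 10.  18.7] deg [-0.1  0.1 -0.2]
[-0.001,0.001,-0.002,0.4,-10.6,0.1,G],[-0.001,0.001,-0.002,0.4,-10.6,0.1,G],
```

```bash
python3 -m pendant '[[[0,0,0,0.4,-8,0,120],[0,0,0,0.4,-10,0,120],[0,0,0,0,-12,0,120],[0,0,0,0,-25,0,120],[0,0,0,0,-35,0,120]]]'
python3 -m pendant '[[[0,0,0,0,-35,0,120],[0,0,0,0,-20,0,120],[0,0,0,0,0,0,120],[0,0,0,0,0,0,120]]]'
python3 - <<'E'
from h import *
o,c,W=wrist('w7');m=terra(c)
Pt=(W.reshape(-1,3)-o['ee_pos'])@o['tool_rot'];Pt=Pt[m.ravel()]
Pt=Pt[(np.hypot(Pt[:,0],Pt[:,2])<.05)&(Pt[:,1]<.01)&(Pt[:,1]>-.05)]
Q=Pt[:,[0,2,1]];print(len(Q),np.percentile(Q[:,2],[1,3,10,50])); print('rim in tool x,z',rimfit(Q,np.percentile(Q[:,2],3),.003))
S=Q[Q[:,2]<np.percentile(Q[:,2],3)+.003];A=np.c_[S[:,:2],np.ones(len(S))];print('tilt',np.linalg.lstsq(A,S[:,2],rcond=None)[0])
go(np.array([.5,-.1,.3]),down(-15),o,7)
E
```

```text
t: 14.22
ee_pos: [0.5584, 0.097, 0.2131]
tool_rot: [[-0.041, -0.032, 0.999], [-0.86, -0.507, -0.051], [0.508, -0.861, -0.007]]
ft_force: [1.1, 0.6, -0.6]
finger_gap: 0.0677
t: 14.55
ee_pos: [0.5602, 0.133, 0.2712]
tool_rot: [[-0.04, -0.023, 0.999], [-0.864, -0.501, -0.046], [0.501, -0.865, 0.0]]
ft_force: [0.2, -0.3, -2.6]
finger_gap: 0.0673
9905 [-0.02092474 -0.02054291 -0.01995983 -0.01316761]
rim in tool x,z (array([0.00084506, 0.0006002 ]), 3581, np.float64(0.0010845081801210063))
tilt [-0.00714299  0.00753829 -0.01951223]
n 7 dist [ -60.2 -233.    28.8] deg [-3.3 12.1 30. ]
[-0.008,0.030,0.075,31.2,13.3,-7.1,G],[-0.008,0.030,0.075,32.3,11.0,-6.0,G],[-0.008,0.030,0.075,33.2,8.6,-4.9,G],[-0.008,0.030,0.075,33.9,6.1,-3.9,G],[-0.008,0.030,0.075,34.3,3.6,-2.8,G],[-0.008,0.030,0.075,34.6,1.0,-1.7,G],[-0.008,0.030,0.075,34.6,-1.5,-0.7,G],
```

```bash
python3 -m pendant '[[[-0.008,0.03,0.075,31,12,-7,120],[-0.008,0.03,0.075,32,10,-6,120],[-0.008,0.03,0.075,33,7.5,-5,120],[-0.008,0.03,0.075,34,5,-4,120],[-0.008,0.03,0.075,34.5,2.5,-3,120]]]' | grep -E 't:|ee'
python3 -m pendant '[[[-0.008,0.03,0.075,34.5,0,-1.5,120],[-0.008,0.03,0.075,34.5,-2,-0.5,120],[0,0,0,0,0,0,120]]]'
python3 - <<'E'
from h import *
go(np.array([.4826,-.2944,.26]),down(-31),st())
E
```

```text
t: 15.02
ee_pos: [0.5136, -0.0245, 0.2824]
tool_rot: [[-0.178, -0.03, 0.984], [-0.975, -0.132, -0.18], [0.135, -0.991, -0.006]]
t: 15.27
ee_pos: [0.4921, -0.1091, 0.2891]
tool_rot: [[-0.267, -0.012, 0.964], [-0.964, 0.023, -0.266], [-0.019, -1.0, -0.018]]
ft_force: [0.4, -2.0, -1.7]
finger_gap: 0.0675
n 5 dist [  -9.5 -185.3  -29.1] deg [ 1.2 15.5 -1. ]
[0.004,0.054,-0.003,36.3,5.0,8.1,G],[0.004,0.054,-0.003,35.8,5.1,10.1,G],[0.004,0.054,-0.003,35.2,5.3,12.0,G],[0.004,0.054,-0.003,34.5,5.5,13.8,G],[0.004,0.054,-0.003,33.7,5.6,15.7,G],
```

```bash
python3 -m pendant '[[[0.004,0.054,0,36,5,8,120],[0.004,0.054,0,36,5,10,120],[0.004,0.054,0,35,5,12,120],[0.004,0.054,0,30,5,12,120],[0.004,0.054,0,22,5,8,120]]]' | grep -E 't:|ee'
python3 -m pendant '[[[0,0,0,0,0,0,120],[0,0,0,0,0,0,120]]]'
python3 - <<'E'
from h import *
go(np.array([.4837,-.2925,.205]),down(-31),st())
E
```

```text
t: 15.68
ee_pos: [0.4741, -0.2758, 0.2559]
tool_rot: [[-0.532, -0.001, 0.847], [-0.847, 0.015, -0.532], [-0.012, -1.0, -0.008]]
t: 15.85
ee_pos: [0.4693, -0.2824, 0.2514]
tool_rot: [[-0.545, -0.007, 0.838], [-0.838, 0.016, -0.545], [-0.01, -1.0, -0.015]]
ft_force: [0.2, 0.9, -1.7]
finger_gap: 0.0674
n 2 dist [ 14.4 -10.1 -46.4] deg [ 0.8 -2.  -0.6]
[0.007,-0.018,-0.005,0.5,23.0,9.1,G],[0.007,-0.018,-0.005,0.6,23.1,8.9,G],
```

```bash
python3 -m pendant '[[[0.007,-0.018,-0.005,0.5,18,9,120],[0.007,-0.018,-0.005,0.5,18,9,120],[0,0,0,0,5,0,120],[0,0,0,0,0,0,120],[0,0,0,0,0,0,120]]]'
python3 - <<'E'
from h import *
go(np.array([.4837,-.2925,.190]),down(-31),st())
E
```

```text
t: 16.27
ee_pos: [0.483, -0.2891, 0.2072]
tool_rot: [[-0.512, -0.004, 0.859], [-0.859, 0.002, -0.512], [0.0, -1.0, -0.005]]
ft_force: [0.1, -0.3, -1.3]
finger_gap: 0.0678
n 1 dist [  0.7  -3.4 -17.2] deg [0.3 0.2 0. ]
[0.005,0.003,0.000,2.6,17.2,2.4,G],
```

```bash
python3 -m pendant '[[[0.005,0,0,1.6,10,1.5,120],[0,0,0,1,8,1,120],[0,0,0,0,0,0,120],[0,0,0,0,8,0,120],[0,0,0,0,0,0,120]]]'
python3 - <<'E'
from h import *
go(np.array([.4837,-.2925,.155]),down(-31),st(),3)
E
```

```text
t: 16.68
ee_pos: [0.4845, -0.2916, 0.1814]
tool_rot: [[-0.512, 0.003, 0.859], [-0.859, -0.002, -0.512], [0.0, -1.0, 0.004]]
ft_force: [-0.3, 0.5, -2.5]
finger_gap: 0.0676
n 3 dist [ -0.8  -0.9 -26.4] deg [-0.2  0.2  0. ]
[-0.001,0.001,0.000,0.4,8.8,-0.1,G],[-0.001,0.001,0.000,0.4,8.8,-0.1,G],[-0.001,0.001,0.000,0.4,8.8,-0.1,G],
```

```bash
python3 -m pendant '[[[0,0,0,0.6,9,-0.2,120],[0,0,0,0.4,9,0,120],[0,0,0,0,8,0,120],[0,0,0,0,0,0,120],[0,0,0,0,0,0,120]]]'
python3 - <<'E'
from h import *
go(np.array([.4837,-.2925,.1345]),down(-31),st(),4)
E
```

```text
t: 17.1
ee_pos: [0.4836, -0.2925, 0.1524]
tool_rot: [[-0.512, 0.003, 0.859], [-0.859, -0.002, -0.512], [-0.0, -1.0, 0.003]]
ft_force: [-0.7, -0.2, -2.2]
finger_gap: 0.0675
n 4 dist [  0.1  -0.  -17.9] deg [-0.2  0.2 -0. ]
[-0.001,0.001,-0.000,-0.0,4.5,0.0,G],[-0.001,0.001,-0.000,-0.0,4.5,0.0,G],[-0.001,0.001,-0.000,-0.0,4.5,0.0,G],[-0.001,0.001,-0.000,-0.0,4.5,0.0,G],
```

```bash
python3 -m pendant '[[[0,0,0,0,4,0,120],[0,0,0,0,4,0,120],[0,0,0,0,4,0,120],[0,0,0,0,3,0,120],[0,0,0,0,0,0,120]]]'; python3 -m pendant '[[[0,0,0,0,1.5,0,120],[0,0,0,0,1,0,120],[0,0,0,0,0,0,120]]]';  python3 -m pendant '[[[0,0,0,0,1,0,120],[0,0,0,0,0,0,120]]]'
python3 - <<'E'
from h import *
o,c,W=wrist('w8');m=terra(c)
P=W[m&(np.hypot(W[...,0]-.4825,W[...,1]+.2945)<.05)]
print(np.percentile(P[:,2],[50,90,97,99]));print(rimfit(P,.152,.004))
E
```

```text
t: 17.52
ee_pos: [0.4839, -0.2926, 0.1362]
tool_rot: [[-0.512, 0.003, 0.859], [-0.859, -0.002, -0.512], [-0.0, -1.0, 0.004]]
ft_force: [-0.1, 0.8, -1.5]
finger_gap: 0.0671
t: 17.77
ee_pos: [0.4841, -0.2927, 0.1336]
tool_rot: [[-0.512, 0.004, 0.859], [-0.859, -0.002, -0.512], [-0.0, -1.0, 0.004]]
ft_force: [-0.6, -0.4, -1.8]
finger_gap: 0.0679
t: 17.93
ee_pos: [0.4842, -0.2927, 0.1327]
tool_rot: [[-0.512, 0.004, 0.859], [-0.859, -0.002, -0.512], [-0.0, -1.0, 0.004]]
ft_force: [0.3, -0.2, -2.1]
finger_gap: 0.0676
[0.13430924 0.15259977 0.15326475 0.1536545 ]
(array([ 0.48450783, -0.29308302]), 4225, np.float64(0.0011208483990608753))
```

```bash
for i in 1; do python3 -m pendant '[[[0,0,0,0,0.8,0,120],[0,0,0,0,0,0,120]]]'; python3 -m pendant '[[[0,0,0,0,0.8,0,120],[0,0,0,0,0,0,120]]]'; done
```

```text
t: 18.15
ee_pos: [0.4844, -0.2928, 0.1322]
tool_rot: [[-0.512, 0.004, 0.859], [-0.859, -0.003, -0.512], [-0.0, -1.0, 0.005]]
ft_force: [-0.0, 0.7, -2.1]
finger_gap: 0.0679
t: 18.32
ee_pos: [0.4849, -0.2931, 0.1321]
tool_rot: [[-0.512, 0.006, 0.859], [-0.859, -0.003, -0.512], [-0.0, -1.0, 0.007]]
ft_force: [0.6, -0.1, -2.6]
finger_gap: 0.0673
```

Stalled at the expected height, so it is seated. I'll release and retreat.

```bash
python3 -m pendant '[[[0,0,0,0,-0.2,-0.9,120],[0,0,0,0,0,0,60],[0,0,0,0,0,0,40],[0,0,0,0,0,0,20],[0,0,0,0,0,0,0]]]' | grep -E 'ee|gap'; python3 -m pendant '[[[0,0,0,0,0,0,0],[0,0,0,0,-10,0,0],[0,0,0,0,-30,0,0],[0,0,0,0,-35,0,0],[0,0,0,0,-35,0,0]]]'| grep -E 'ee|gap';python3 -m pendant '[[[0,0,0,0,-20,0,0],[0,0,0,0,0,0,0],[0,0,0,0,0,0,0]]]'
python3 - <<'E'
from h import *
o,c,W=wrist('w9');m=terra(c)
P=W[m&(np.hypot(W[...,0]-.4825,W[...,1]+.2945)<.05)]
print(len(P),np.percentile(P[:,2],[1,50,90,97,99]));print(rimfit(P,.152,.004))
S=P[abs(P[:,2]-.1525)<.003];A=np.c_[S[:,:2]-S[:,:2].mean(0),np.ones(len(S))];print(np.linalg.lstsq(A,S[:,2],rcond=None)[0],len(S))
from workcell import capture
c=capture('scene');np.savez('/tmp/s2',**c);im=c['image'][150:290,230:440,::-1];cv2.imwrite('pics/s2.png',cv2.resize(im,None,fx=3.5,fy=3.5,interpolation=cv2.INTER_CUBIC))
E
```

```text
ee_pos: [0.4842, -0.2926, 0.1325]
finger_gap: 0.0797
ee_pos: [0.4799, -0.2904, 0.2403]
finger_gap: 0.0868
t: 19.4
ee_pos: [0.4827, -0.2913, 0.2722]
tool_rot: [[-0.511, 0.006, 0.859], [-0.859, -0.003, -0.511], [-0.001, -1.0, 0.007]]
ft_force: [-0.8, 0.7, -1.2]
finger_gap: 0.0872
6446 [0.05242024 0.13037599 0.15202294 0.15273954 0.15326961]
(array([ 0.48433715, -0.29301559]), 1714, np.float64(0.0011510328434106857))
[0.00120977 0.00400993 0.15172071] 1568
```

View pics/s2.png

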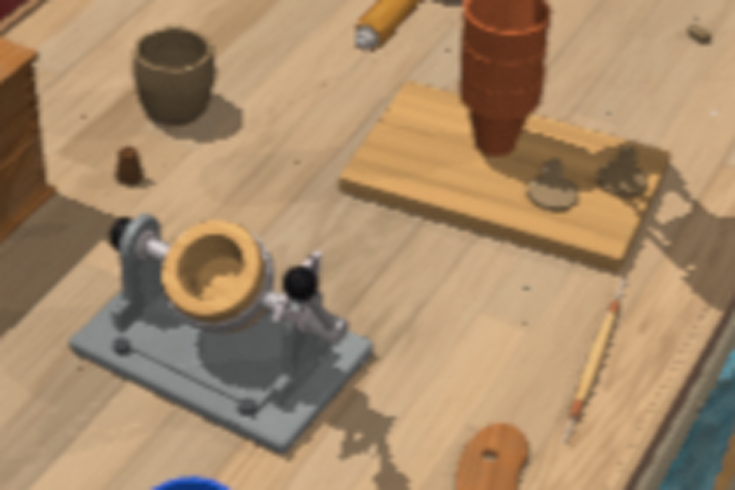

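The stack stands upright and the chuck is empty. The top rim is level at z=0.152. Now the lever: I'll pinch the knob from above with the jaws along the stand's front direction.

Run:
```python
from h import *
from scipy.spatial.transform import Rotation as S
R,a=tilt(30);kn=piv-.095*ys+.088*a
o=st();n=18
# turn about tool -y by 118 deg: do explicit
d=kn+np.array([0,0,.085])-o['ee_pos'];ang=np.radians(118.15)
print(d,kn)
for i in range(n):
    Ri=o['tool_rot']@S.from_rotvec([0,-ang*i/n,0]).as_matrix();print((Ri.T@d*1000/n).round(1),end=' ')
print(-ang/n,o['joint_pos'])
```

```text
[-0.0195416   0.35681462 -0.03472331] [0.46290524 0.06566911 0.15121024]
[-16.5   1.9 -11.1] [-17.6   1.9  -9.1] [-18.6   1.9  -7. ] [-19.2   1.9  -4.9] [-19.7   1.9  -2.6] [-19.9   1.9  -0.4] [-19.8   1.9   1.9] [-19.4   1.9   4.1] [-18.8   1.9   6.3] [-18.    1.9   8.4] [-16.9   1.9  10.4] [-15.6   1.9  12.3] [-14.1   1.9  14. ] [-12.4   1.9  15.5] [-10.5   1.9  16.8] [-8.5  1.9 17.9] [-6.4  1.9 18.8] [-4.2  1.9 19.4] -0.11456147284618336 [ 46.98191877  11.33377064 -23.71303847  88.24166474   4.58901847
  81.06827405  -7.7595355 ]
```

```bash
python3 -m pendant '[[[0,-0.115,0,-16.5,0,-11,0],[0,-0.115,0,-17.5,0,-9,0],[0,-0.115,0,-18.5,0,-7,0],[0,-0.115,0,-19,0,-5,0],[0,-0.115,0,-19.5,0,-2.5,0]]]' | grep -E 't:|ee'
python3 -m pendant '[[[0,-0.115,0,-20,0,-0.5,0],[0,-0.115,0,-20,0,2,0],[0,-0.115,0,-19.5,0,4,0],[0,-0.115,0,-19,0,6.5,0],[0,-0.115,0,-18,0,8.5,0]]]' | grep -E 't:|ee'
python3 -m pendant '[[[0,-0.115,0,-17,0,10.5,0],[0,-0.115,0,-15.5,0,12.5,0],[0,-0.115,0,-14,0,14,0],[0,-0.115,0,-12.5,0,15.5,0],[0,-0.115,0,-10.5,0,17,0]]]' | grep -E 't:|ee'
python3 -m pendant '[[[0,-0.115,0,-8.5,0,18,0],[0,-0.115,0,-6.5,0,19,0],[0,-0.115,0,-4,0,19.5,0],[0,0,0,0,0,0,0],[0,0,0,0,0,0,0]]]'
cat >> h.py <<'E'
def knobfit(c,W,k0,pr=True):
    h=hsv(c);s=(np.linalg.norm(W-k0,axis=-1)<.022)&(h[...,2]<110);Q=W[s]
    f=lambda q:np.linalg.norm(Q-q,axis=1)-.012
    r=least_squares(f,Q.mean(0)-[0,0,.008],loss='soft_l1',f_scale=.001)
    v=r.x-piv;ang=np.degrees(np.arctan2(v@front,v[2]))
    print('knob',r.x.round(4),len(Q),'med',np.median(abs(r.fun)).round(4),'ys',(v@ys).round(4),'r',np.hypot(v@front,v[2]).round(4),'ang',ang.round(2));return r.x
E
python3 - <<'E'
from h import *
R,a=tilt(30);kn=piv-.095*ys+.088*a
o,c,W=wrist('w10');k=knobfit(c,W,kn);knobfit(load('s2'),cloud(load('s2')),kn)
go(k+[0,0,.05],down(87.15),o)
E
```

```text
t: 19.92
ee_pos: [0.4726, -0.1932, 0.2633]
tool_rot: [[0.051, -0.005, 0.999], [-0.999, 0.002, 0.051], [-0.003, -1.0, -0.005]]
t: 20.33
ee_pos: [0.4598, -0.0882, 0.2565]
tool_rot: [[0.609, -0.017, 0.793], [-0.793, 0.007, 0.609], [-0.015, -1.0, -0.009]]
t: 20.75
ee_pos: [0.4439, 0.0154, 0.2509]
tool_rot: [[0.952, -0.028, 0.306], [-0.306, 0.009, 0.952], [-0.029, -1.0, -0.0]]
t: 21.17
ee_pos: [0.4309, 0.0812, 0.246]
tool_rot: [[0.997, -0.038, -0.064], [0.064, 0.009, 0.998], [-0.037, -0.999, 0.011]]
ft_force: [0.2, -0.2, 0.0]
finger_gap: 0.0872
knob [0.4635 0.0629 0.1513] 907 med 0.0003 ys -0.0943 r 0.0867 ang 28.38
knob [0.4647 0.065  0.1516] 83 med 0.0008 ys -0.0932 r 0.088 ang 29.58
n 2 dist [ 32.6 -18.3 -44.7] deg [-0.5  6.5 -2.2]
[-0.005,0.057,-0.019,16.5,21.6,-10.4,G],[-0.005,0.057,-0.019,16.6,22.0,-9.4,G],
```

View pics/w10.png

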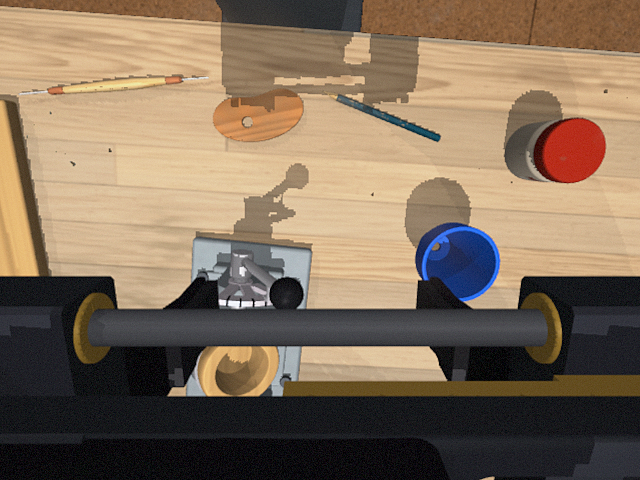

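The wrist view shows the knob at pixel (287,293), the quadrant marks near (243,300) and the empty chuck at (238,370). I'll align above the knob.

```bash
python3 -m pendant '[[[-0.005,0.057,-0.019,16.5,15,-10.5,0],[-0.005,0.057,-0.019,16.5,15,-9.5,0],[0,0,0,0,0,0,0],[0,0,0,0,0,0,0]]]'
python3 - <<'E'
from h import *
R,a=tilt(30);kn=piv-.095*ys+.088*a
o,c,W=wrist('w11');k=knobfit(c,W,kn)
go(np.array([.4637,.0638,.1433+.03]),down(87.15),o)
E
```

```text
t: 21.55
ee_pos: [0.4642, 0.0593, 0.2124]
tool_rot: [[0.998, -0.001, 0.063], [-0.063, -0.001, 0.998], [-0.001, -1.0, -0.001]]
ft_force: [-0.3, 0.9, 0.7]
finger_gap: 0.087
knob [0.4635 0.0628 0.1513] 1273 med 0.0003 ys -0.0942 r 0.0867 ang 28.36
n 2 dist [ -0.5   4.5 -39.1] deg [ 0.1 -0.8 -0.1]
[0.001,-0.007,-0.000,-0.4,19.5,2.3,G],[0.001,-0.007,-0.000,-0.4,19.5,2.3,G],
```

```bash
python3 -m pendant '[[[0,-0.007,0,-0.4,18,2,0],[0,-0.007,0,-0.4,18,2,0],[0,0,0,0,0,0,0],[0,0,0,0,15,0,0],[0,0,0,0,0,0,0]]]'
python3 - <<'E'
from h import *
go(np.array([.4635,.063,.1433]),down(87.15),st(),1)
E
```

```text
t: 22.02
ee_pos: [0.4632, 0.0623, 0.1633]
tool_rot: [[0.999, -0.0, 0.05], [-0.05, -0.002, 0.999], [-0.0, -1.0, -0.002]]
ft_force: [-1.1, -0.0, -0.5]
finger_gap: 0.087
n 1 dist [  0.3   0.7 -20. ] deg [ 0.1  0.  -0. ]
[0.002,0.000,-0.000,0.3,20.0,0.8,G],
```

```bash
python3 -m pendant '[[[0,0,0,0.2,10,0.8,0],[0,0,0,0,10,0,60],[0,0,0,0,0,0,110],[0,0,0,0,0,0,140],[0,0,0,0,0,0,160]]]' 15
python3 - <<'E'
from h import *
go(np.array([.4635,.063,.1433]),down(87.15),st(),1)
E
```

```text
t: 22.43
ee_pos: [0.4647, 0.0631, 0.1455]
tool_rot: [[0.999, 0.003, 0.05], [-0.05, -0.002, 0.999], [0.003, -1.0, -0.002]]
ft_force: [-1.0, 0.3, -0.4]
finger_gap: 0.0682
n 1 dist [-1.2 -0.1 -2.2] deg [ 0.1 -0.   0.2]
[0.002,-0.000,0.003,-1.2,2.2,-0.2,G],
```

Centred well, so I'll close onto the knob.

```bash
python3 -m pendant '[[[0,0,0,-1,2,0,160],[0,0,0,0,0,0,175],[0,0,0,0,0,0,190],[0,0,0,0,0,0,210],[0,0,0,0,0,0,215]]]' 12
python3 -m pendant '[[[0,0,0,0,0,0,215],[0,0,0,0,0,0,215],[0,0,0,0,0,0,215]]]' 12
```

```text
t: 22.85
ee_pos: [0.4643, 0.0633, 0.1446]
tool_rot: [[0.999, 0.005, 0.05], [-0.05, -0.002, 0.999], [0.005, -1.0, -0.002]]
ft_force: [-1.2, -0.0, 0.4]
finger_gap: 0.0352
t: 23.1
ee_pos: [0.4643, 0.063, 0.1446]
tool_rot: [[0.999, 0.005, 0.05], [-0.05, -0.003, 0.999], [0.005, -1.0, -0.002]]
ft_force: [-0.1, 0.3, -1.3]
finger_gap: 0.0227
```

```bash
python3 -m pendant '[[[0,0,0,0,-2.1,-3.9,215],[0,0,0,0,-1.9,-4,215],[0,0,0,0,-1.7,-4,215],[0,0,0,0,-1.5,-4.1,215],[0,0,0,0,0,0,215]]]' 15
python3 - <<'E'
from h import *
go(np.array([.4629,.0343,.155]),down(87.15),st(),1)
E
```

```text
t: 23.52
ee_pos: [0.4638, 0.0501, 0.1526]
tool_rot: [[0.999, 0.006, 0.047], [-0.047, 0.004, 0.999], [0.006, -1.0, 0.004]]
ft_force: [-0.2, -0.6, -1.7]
finger_gap: 0.0227
n 1 dist [ -0.9 -15.8   2.4] deg [-0.3  0.2  0.3]
[-0.004,0.003,0.006,-0.1,-2.5,-15.8,G],
```

```bash
python3 -m pendant '[[[0,0,0,0,-1,-5,215],[0,0,0,0,-0.8,-5,215],[0,0,0,0,-0.5,-5,215],[0,0,0,0,0,-3,215],[0,0,0,0,0,0,215]]]'
python3 - <<'E'
from h import *
o,c,W=wrist('w12')
go(np.array([.4629,.0343,.155]),down(87.15),o,1)
R,a=tilt(12);knobfit(c,W,piv-.095*ys+.088*a)
E
```

```text
t: 23.93
ee_pos: [0.4633, 0.0381, 0.1578]
tool_rot: [[0.999, 0.008, 0.041], [-0.041, 0.013, 0.999], [0.007, -1.0, 0.013]]
ft_force: [2.1, -1.0, -4.4]
finger_gap: 0.0227
n 1 dist [-0.4 -3.8 -2.8] deg [-0.7  0.5  0.4]
[-0.013,0.009,0.007,-0.3,2.7,-3.8,G],
knob [0.4619 0.0384 0.1611] 2305 med 0.0006 ys -0.0946 r 0.0877 ang 10.96
```

```bash
python3 -m pendant '[[[-0.01,0,0,0,1,-4,215],[0,0,0,0,0.5,-3,215],[0,0,0,0,0,0,215]]]'
python3 - <<'E'
from h import *
go(np.array([.4629,.0343,.155]),down(87.15),st(),1)
E
```

```text
t: 24.23
ee_pos: [0.4631, 0.0335, 0.158]
tool_rot: [[0.999, 0.008, 0.039], [-0.039, 0.004, 0.999], [0.008, -1.0, 0.004]]
ft_force: [1.7, -1.1, -4.8]
finger_gap: 0.0225
n 1 dist [-0.2  0.8 -3. ] deg [-0.3  0.6  0.4]
[-0.004,0.011,0.008,-0.3,3.0,0.8,G],
```

```bash
python3 -m pendant '[[[0,0,0,0,0,0.7,215],[0,0,0,0,0,0,180],[0,0,0,0,0,0,140],[0,0,0,0,0,0,100],[0,0,0,0,0,0,60]]]'
python3 -m pendant '[[[0,0,0,0,0,0,60],[0,0,0,0,-20,0,30],[0,0,0,0,-30,0,0],[0,0,0,0,-10,0,0],[0,0,0,0,0,0,0]]]'
python3 - <<'E'
from h import *
o,c,W=wrist('w13')
R,a=tilt(10);k=knobfit(c,W,piv-.095*ys+.088*a)
from workcell import capture
cs=capture('scene');knobfit(cs,cloud(cs),piv-.095*ys+.088*a)
print('delta front from start (wrist)',((k-[.4635,.0628,.1513])@front).round(4), 'want -.0287, dz .0105')
E
```

```text
t: 24.65
ee_pos: [0.4631, 0.032, 0.1579]
tool_rot: [[0.999, 0.008, 0.041], [-0.041, 0.001, 0.999], [0.007, -1.0, 0.001]]
ft_force: [-0.1, 0.5, 0.5]
finger_gap: 0.0378
t: 25.07
ee_pos: [0.4614, 0.0312, 0.2187]
tool_rot: [[0.999, 0.004, 0.041], [-0.041, 0.001, 0.999], [0.004, -1.0, 0.001]]
ft_force: [1.0, -0.4, 0.2]
finger_gap: 0.071
knob [0.4622 0.0336 0.1619] 1316 med 0.0003 ys -0.0941 r 0.0877 ang 7.81
knob [0.4625 0.0354 0.1611] 88 med 0.0011 ys -0.0939 r 0.0872 ang 9.07
delta front from start (wrist) -0.0292 want -.0287, dz .0105
```

```bash
python3 -m pendant '[[[0,0,0,0,-35,0,0],[0,0,0,0,-35,10,0],[0,0,0,0,-20,20,0],[0,0,0,0,0,20,0],[0,0,0,0,0,0,0]]]'
python3 -m pendant '[[[0,0,0,0,0,0,0],[0,0,0,0,0,0,0]]]' >/dev/null
python3 - <<'E'
from h import *
from workcell import capture
c=capture('scene');W=cloud(c);c0=load('scene');W0=cloud(c0);m=terra(c)
P=W[m&(np.hypot(W[...,0]-.4835,W[...,1]+.2935)<.05)]
print('stack',np.percentile(P[:,2],[97,99]),rimfit(P,.152,.004))
for nm,cx,cy,z in(('jar',.3514,.297,.07),('stamp',.5446,.3537,.053),('blue',.4548,.213,.078),('base body',.4826,-.293,.055)):
    for w in(W0,W):
        Q=w[(abs(w[...,2]-z)<.006)&(np.hypot(w[...,0]-cx,w[...,1]-cy)<.045)];print(nm,len(Q),Q[:,:2].mean(0).round(4) if len(Q) else 0)
d=cv2.absdiff(c['image'],c0['image']).max(2)>60
im=c['image'][130:370,190:450,::-1];cv2.imwrite('pics/s3.png',cv2.resize(im,None,fx=2.4,fy=2.4,interpolation=cv2.INTER_CUBIC))
E
```

```text
t: 25.58
ee_pos: [0.4602, 0.0806, 0.3033]
tool_rot: [[0.999, -0.009, 0.045], [-0.045, 0.002, 0.999], [-0.009, -1.0, 0.001]]
ft_force: [-0.1, 0.5, -0.2]
finger_gap: 0.0871
stack [0.15206893 0.1533905 ] (array([ 0.4844905, -0.2898276]), 107, np.float64(0.0014913878521032806))
jar 564 [0.3506 0.2997]
jar 562 [0.3507 0.2995]
stamp 62 [0.5431 0.3558]
stamp 62 [0.5433 0.3556]
blue 261 [0.4555 0.2128]
blue 249 [0.4548 0.2121]
base body 47 [ 0.4788 -0.2783]
base body 40 [ 0.4764 -0.2736]
```

View pics/s3.png

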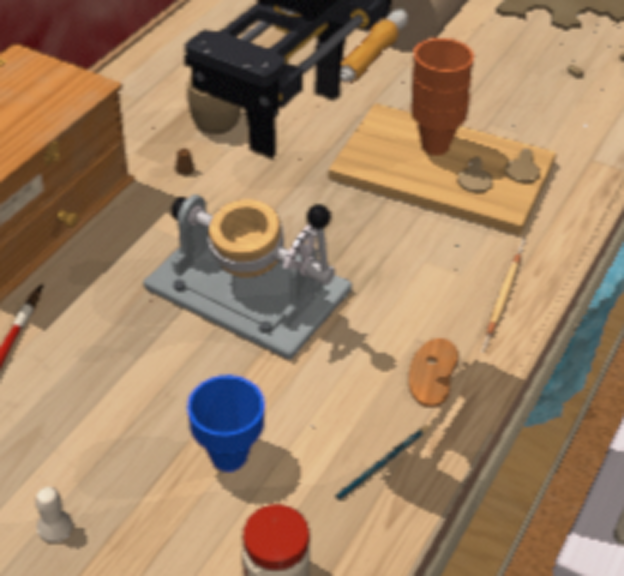

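The picture shows the stack upright on the board, the chuck empty and near upright, and the bystanders in place. I'll hand in.

```bash
python3 -c "
from workcell import bot
print(bot.sign_off())"
```

```text
the job is handed in; nothing more can be done
None
```

The three pots are nested in one upright stack on the ware board. I nested the table pot first, then the chuck pot. With the chuck empty, I set the lever to about 10 degrees. The job was handed in at about 26 s of the 72 s allowed.

- **Stack:** seen from the wrist camera, the top rim is at z = 0.152 m (0.152 expected) and level within 0.3 degrees. The first nested rim was at 0.124 m (0.124 expected). The upper pots sit about 2 mm off the base pot's measured centre, within the 2.7 mm play.
- **Lever:** the knob's measured travel gives about 9.7 degrees from the wrist camera and about 9.5 from the scene camera, if it started at exactly 30. The stand pose I fitted at the start reads 7.8 (wrist) and 9.1 (scene). It also read 28.4 and 29.6 at the known 30 degrees, so I trusted the travel. I did not read the quadrant marks directly.
- **Bystanders:** the jar and stamp were unmoved to about 0.2 mm and the blue pot to about 1 mm. I checked the tags and board only by eye.
- **Weak spots:** I could not confirm to the millimetre that the base pot stayed put. The last scene reading of its body shifted by 2 to 5 mm, but it rested on few pixels and was partly blocked. The scene camera also puts the top rim about 3 mm further in y than the wrist camera; it showed about the same offset on the base pot at the start.

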